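Seat the idler block and hold the sander's belt tensioner back

ROBOT

A 6-joint arm with a two-finger parallel gripper is mounted at the origin on the work surface. World frame = base frame: x ahead of the robot, y to its left, z up, the work surface at z = 0. Lengths are in mm, angles in degrees, forces in N, time in s.
With the tool pointing down it reaches from about 350 to 850 mm from the base axis. Payload 8.1 kg.
Tool frame: the origin (TCP) lies between the finger pads; the fingertips stand 22 mm ahead of it and the grasp point (between the pads) lies 3 mm ahead of it; z points along the fingers, y is the direction in which the jaws open and shut (so a half turn about z gives the same grasp; the last joint's range is limited). The gripper opens to 85 mm and grips with 20 to 120 N. Pads are 22 mm wide; open, the fingers measure 114 mm over their backs; the gripper's body (76 mm by 85 mm) begins 54 mm behind the grasp point. The pads swing forward as they close: fully open they stand 13 mm farther back than shut.
Start: joints at [-80.466, 7.471, 85.268, -0, 87.261, -4.893], TCP at [149.509, -581.079, 253.292] pointing down, gripper open.
Joint ranges: [-169.43, 169.43], [-51.17, 129.36], [1.28, 143.12], [-76.62, 256.62], [0, 156.53], [-152.29, 152.29]. Speed limits (degrees/s): [136.94, 136.94, 159.86, 180, 180, 180].

INTERFACE

Orientations are given as [roll, pitch, yaw] about the fixed x, y, z axes, in that order (R = Rz(yaw) Ry(pitch) Rx(roll)).
In Python, from bench import r gives the robot as it stands.
- The arm moves only by the tool drive_tool, never from a script. Its argument "moves" is a list of rows, each a list of 2 entries, a list of its own where there are three numbers: the shift along the world's x, y, z in mm, then the turn about the world's z in degrees. A call has exactly 8 rows; each row is the pose to reach, as a shift and turn from the pose commanded when the call began; what a row does not reach only later rows make up. A row lasts 1/12 s, in which the tool goes at most 41.7 mm and 7.16 degrees, less where a joint would pass 70% of its speed; a pose out of reach is approached as far as the arm can. A call with a gripper value outside its range is refused whole. "fingers" is the finger opening in mm, from 0 to 85.4, set as the call begins (left out, the last holds). The fingers move at their own pace and stop on an object; "squeeze" is the grip in N (left out, the last holds). Time passes only in rows, so rows that repeat a pose let the fingers close, or fill a call up. It gives the time, the measured TCP pose, the force and the opening at its end, in the units of the state.
- r.sense(): the state, without advancing time (a new reading comes with each control period).
- r.snapshot(name): name is "scene" or "top"; returns a dict with "pixels" (480x640x3 uint8, red, green, blue), "camera_matrix" (3x3 intrinsics, pixels), "xyz" and "orientation" of the camera in the world. Camera axes: x right, y down, z forward; pixel columns grow to the right and rows downward; lengths in mm; the calibration is good to about 2 mm. A picture is of the moment at which its call begins. There is no depth.
- r.hand_in(): hands the job in, once; it reports no verdict.
The state is a dict: "time": time; "joint_pos": joint angles; "qd": joint speeds; "joint_efforts": joint torques, N m; "tool_pos": TCP position; "tcp_rot": TCP orientation; "ft_force": force on the tool from outside, world axes, zero at the start; "wrist_torque": the same for the moment, N m; "finger_gap": finger opening in mm.
Only numpy, scipy, OpenCV 4.12 (cv2) and the standard library are available. Lean on these libraries where they do the work, as an engineer would, in place of code of your own. Each camera call takes 0.05 s, during which the arm holds its last target.

TASK

The edge sander's belt-tension unit is on the bench, ready for a new belt. Drop the loose idler block fully home in the steel-walled pocket of the green plate, roller upwards, and let go of it; then push the red pad so that the sprung yellow tensioner arm swings back well past its ratchet click, and finish while still holding the arm pushed back there against its spring (it flies back if released, so do not let go at the end). Leave the tape measure, the wooden offcut and the try square where they lie.

Things in the scene. Friction and masses are not known exactly. Their poses are not given: they have to be found in the camera images.
- idler (a point): Centre (half-way up, 38 mm above its underside) of the loose idler block: an aluminium block 64 mm (its x) by 40 mm (its y) by 46 mm high with an upright black roller, 32 mm in diameter, on top; 76 mm high in all, 0.25 to 0.5 kg. Stands upright on the bench, z up. Grasp it across the 40 mm width.
- seat (a point): Centre of the pocket's floor, 12 mm above the bench, on the fixed green plate (240 x 280 x 12 mm). Pocket 70 mm (x) by 46 mm (y) inside; steel walls 6 mm thick, 10 mm high, tops 22 mm above the bench. Axes are the plate's, z up; the block fits with its x along the pocket's x, either way round. The arm's pivot lies 85 mm off in y; the unit there is at most 56 mm high.
- pivot (a point): Point on the upright pivot axis of the tensioner arm, 12 mm above the bench; axes are those of the plate, z up.
- push_pad (a point): Centre of the red upright pad at the arm's free end, 66 mm above the bench, 122 mm from the pivot axis. 10 mm thick (x), 44 mm wide (y), 68 mm high (32 to 100 mm above the bench). Its y points outwards from the pivot; its x is the way to push (on the face at x = -5 mm). Moves with the arm, clear on that side. A black roller, 28 mm diameter, stands on the arm 58 mm from the pivot, 69 mm high.
- tension_arm (a joint): Angle of the yellow arm, rad: 0 at rest, growing as it is pushed back (clockwise from above, about the pivot), end stop at 0.8. Spring 1.2 N m/rad: about 4 N on the pad to start, 12 N at the stop, 2 N more over the click. The tooth lifts the pawl from 0.2, crests at 0.4 and is past from 0.6. The click does not latch: released, the arm springs back to 0.
- pawl (a joint): Slide of the orange sprung pawl away from the pivot, m: 0 at rest against the hub; lifts to about 0.004 as the tooth passes at an arm angle near 0.4, and drops back to 0 once past the click.
- tape_measure: Yellow and black tape measure lying on the bench, 66 x 60 x 34 mm; origin at the centre of its underside. Bystander.
- offcut: Wooden offcut lying on the bench, 90 x 45 x 28 mm; origin at the centre of its underside. Bystander.
- try_square: Try square lying flat, wooden stock and steel blade, 100 x 170 x 16 mm; origin on its underside near the middle. Bystander.
Mind the look-alikes: they are no part of the job. What is shaped like the part that bears idler but blue or pink is not meant.

How it is judged (in metres and radians):
On the way, in this order (a step that is already met when the one before it is completed fails the run):
1. the idler block is seated in the pocket and released, with the arm not yet pushed (horizontal distance between idler and seat below 0.006 m and z of idler in the frame of seat below 0.0415 m and angle between idler's own z axis and vertical below 0.08 rad and angle between the x axis of idler and the x axis of seat, either way round below 0.15 rad and contact force between the fingers and idler_block below 0.1 N and value of joint tension_arm below 0.15 rad), for 0.2 s.
2. the arm is riding over the click: its tooth has lifted the pawl (value of joint pawl above 0.002 m and value of joint tension_arm above 0.2 rad).
At the end, for the whole second after the job is handed in: The robot still presses on the red pad with more than 3 N, holding the arm at more than 0.6 rad, past the click, with the pawl dropped back (under 1.5 mm), and the idler block stands upright and fully down in the pocket (within 6 mm of its centre, 3.5 mm of its floor, 0.15 rad of its direction) (value of joint tension_arm above 0.6 rad and value of joint pawl below 0.0015 m and contact force between any of the fingers, the arm and tension_arm_c1 above 3 N and horizontal distance between idler and seat below 0.006 m and z of idler in the frame of seat below 0.0415 m and angle between idler's own z axis and vertical below 0.08 rad and angle between the x axis of idler and the x axis of seat, either way round below 0.15 rad); the arm keeps its last pose, push and grip.
It fails at once if the tape measure is shifted by more than 40 mm (distance of tape_measure from where it was at the start of the episode above 0.04 m).
It fails at once if the offcut is shifted by more than 40 mm (distance of offcut from where it was at the start of the episode above 0.04 m).
It fails at once if the try square is shifted by more than 40 mm (distance of try_square from where it was at the start of the episode above 0.04 m).
It also fails if it takes over 58 s, if anything falls off the work surface, if the arm or the gripper's body presses on something with over 40 N, if the wrist force passes 120 N, or if a joint passes its speed limit or range.

## Working session

There is one attempt and no reset: what is moved stays moved. The work goes in short steps, Python scripts to look and compute and a tool call to move; the robot and the scene stay as the last step left them, time stands still between calls to the robot, and variables do not carry over. Pictures are saved under pics/ and viewed, and the job is handed in when it is done.

Besides the shell and the picture viewer there is one more tool, called after "Call:" as name(argument=value, ...) on one line, values as JSON. drive_tool: Moves the arm, as the interface text tells. Its arguments: {"type":"object","properties":{"moves":{"type":"array","items":{"type":"array"}},"fingers":{"type":"number"},"squeeze":{"type":"number"}},"required":["moves"]}

```bash
mkdir -p pics; ls; python3 - <<'E'
from bench import r
import cv2,numpy as np,pickle
print(r.sense())
for n in("scene","top"):
    s=r.snapshot(n); pickle.dump(s,open(f"pics/{n}0.pkl","wb"))
    cv2.imwrite(f"pics/{n}0.png",s["pixels"][:,:,::-1]); print(n,s["camera_matrix"],s["xyz"],s["orientation"])
E
```

```text
pics
{'time': 0.0, 'joint_pos': array([-8.04652269e+01,  7.51627440e+00,  8.53312670e+01, -8.88355855e-04,
        8.72602895e+01, -4.89186033e+00]), 'qd': array([-0.0135837 , -0.07308077, -0.03934998, -0.04727782,  0.10656791,
        0.07424222]), 'joint_efforts': array([ 5.98330480e-04, -5.69400573e+01, -5.00554597e+01, -1.45876506e-04,
        1.45245093e-02, -9.72972572e-06]), 'tool_pos': array([ 149.42665726, -580.56085637,  252.21317509]), 'tcp_rot': array([-1.79892486e+02, -8.31129453e-03,  1.44266689e+01]), 'ft_force': array([ 0.15749075,  1.15552987, -0.61406974]), 'wrist_torque': array([-0.01131419,  0.04255288, -0.04509905]), 'finger_gap': 85.26521327357946}
scene [[452.00336534   0.         324.08971144]
 [  0.         452.00336534 244.36365483]
 [  0.           0.           1.        ]] [1435.02772124  -60.19723903  728.27657008] [-128.7249281    -0.44541024   88.11072995]
top [[613.26093811   0.         315.68580382]
 [  0.         613.26093811 237.8847976 ]
 [  0.           0.           1.        ]] [ 432.27388711  -30.3373919  1315.45638061] [-171.79161762    0.58319481  -88.79197717]
```

View pics/scene0.png

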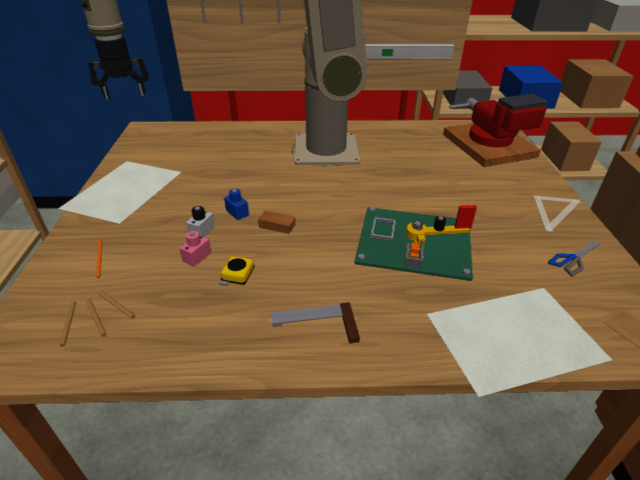

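View pics/top0.png

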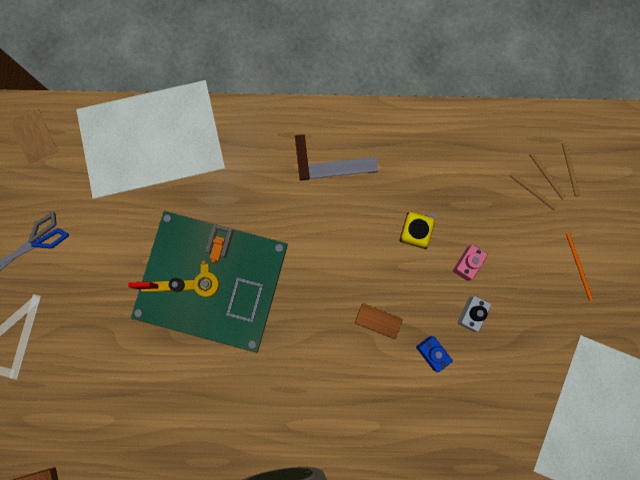

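Three block-like things appear in the top view: pink (471,262), blue (433,354) and aluminium with a black roller (475,313). Only the last fits the idler description. I'll confirm it in an enlarged crop, along with the plate.

```bash
cat > h.py <<'E'
import numpy as np,cv2,pickle
from scipy.spatial.transform import Rotation as R
def ray(s,uv):
    K=s["camera_matrix"];d=np.linalg.inv(K)@[uv[0],uv[1],1];return np.array(s["xyz"]),R.from_euler('xyz',s["orientation"],degrees=True).as_matrix()@d
def at(s,uv,z):
    o,d=ray(s,uv);return (o+d*(z-o[2])/d[2])
def proj(s,p):
    q=R.from_euler('xyz',s["orientation"],degrees=True).as_matrix().T@(np.array(p)-s["xyz"]);q=s["camera_matrix"]@q;return q[:2]/q[2]
E
python3 - <<'E'
import cv2,numpy as np
t=cv2.imread("pics/top0.png");s=cv2.imread("pics/scene0.png")
f=lambda im,x,y,w,h,k:cv2.resize(im[y:y+h,x:x+w],None,fx=k,fy=k,interpolation=cv2.INTER_CUBIC)
cv2.imwrite("pics/c1.png",f(t,120,200,180,160,4.4 and 4))
a=f(t,405,235,100,140,4); b=f(s,170,180,100,140,4)
cv2.imwrite("pics/c2.png",np.hstack([a,b]))
cv2.imwrite("pics/c3.png",f(s,350,190,140,95,5))
E
```

```text
(no output)
```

View pics/c1.png

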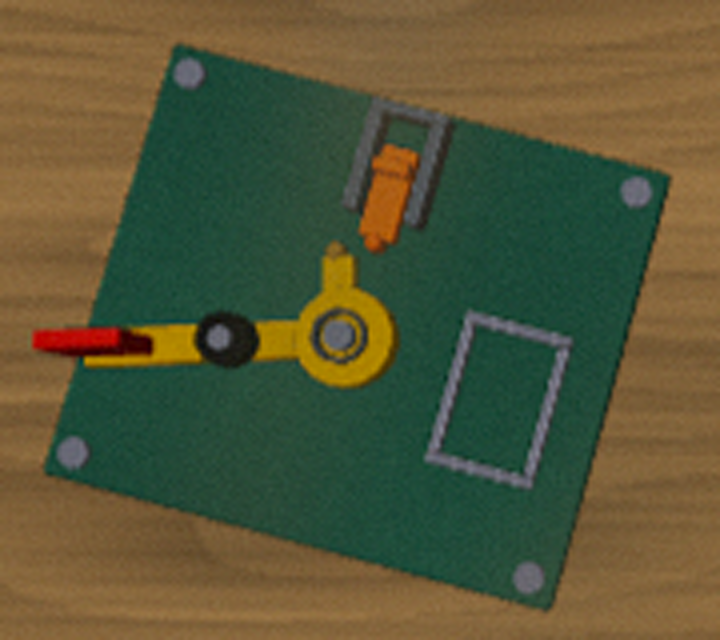

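View pics/c2.png

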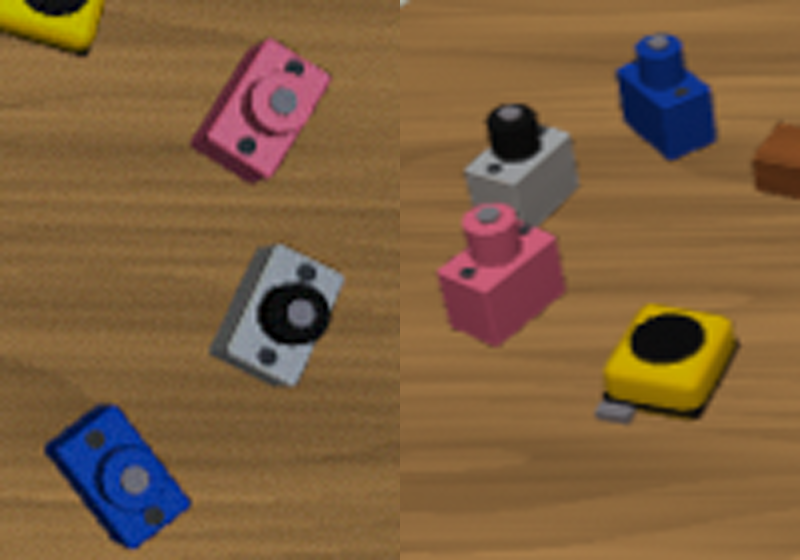

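View pics/c3.png

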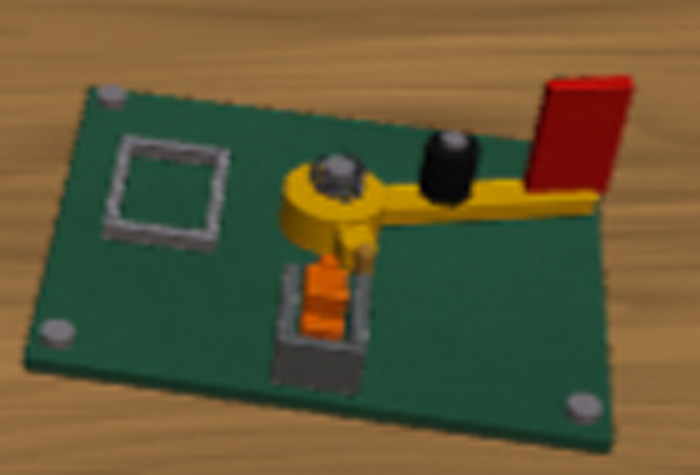

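The crop shows three blocks: pink at upper left, blue at lower left, and the aluminium one with the black roller at (475,313). The aluminium one is the idler. Now I'll measure it, the pocket and the arm.

```bash
cat > m.py <<'E'
from h import *
s=pickle.load(open("pics/top0.pkl","rb"));sc=pickle.load(open("pics/scene0.pkl","rb"))
k=8
def up(s,x,y,w,h):
    im=cv2.resize(s["pixels"][y:y+h,x:x+w],None,fx=k,fy=k,interpolation=cv2.INTER_CUBIC)
    return im,cv2.cvtColor(im,cv2.COLOR_RGB2HSV),lambda p:np.array([x,y])+(np.array(p)+.5)/k-.5
def big(m): return max(cv2.findContours(m.astype(np.uint8),cv2.RETR_EXTERNAL,cv2.CHAIN_APPROX_NONE)[0],key=cv2.contourArea)
def rect(c,f,z,s=s):
    P=np.array([at(s,f(p),z)[:2] for p in c[:,0]],np.float32);r=cv2.minAreaRect(P);b=cv2.boxPoints(r)
    e=b[1]-b[0],b[2]-b[1];e=max(e,key=np.linalg.norm);return np.round(r[0],1),np.round(r[1],1),round(np.degrees(np.arctan2(e[1],e[0]))%180,1)
# idler top face
im,h,f=up(s,450,285,50,55)
m=(h[...,1]<60)&(h[...,2]>130);m=cv2.morphologyEx(m.astype(np.uint8),cv2.MORPH_OPEN,np.ones((9,9)))
c=cv2.convexHull(big(m));print("idler top z46",rect(c,f,46))
m=(h[...,2]<55);m=cv2.morphologyEx(m.astype(np.uint8),cv2.MORPH_OPEN,np.ones((15,15)));c=big(m)
print("roller z~61..76",at(s,f(cv2.minEnclosingCircle(c)[0]),76))
# pocket
im,h,f=up(s,222,272,45,55)
m=(h[...,1]<75)&(h[...,2]>75);print("pocket outer z22 (82x58)",rect(cv2.convexHull(big(m)),f,22))
cs,hi=cv2.findContours(m.astype(np.uint8),cv2.RETR_CCOMP,cv2.CHAIN_APPROX_NONE)
ins=[cs[i] for i in range(len(cs)) if hi[0][i][3]>=0];print("inner z22 (70x46)",rect(max(ins,key=cv2.contourArea),f,22))
# plate
im,h,f=up(s,120,200,180,160)
m=(h[...,0]>60)&(h[...,0]<90)&(h[...,1]>90);print("plate z12",rect(cv2.convexHull(big(m)),f,12))
# roller / pad
g=lambda x,y:np.array([120,200])+(np.array([x,y])+.5)/4-.5
print("pivot axle z~56",at(s,g(340,335),56)[:2],"z45",at(s,g(340,335),45)[:2])
print("arm roller z69",at(s,g(218,337),69)[:2])
for p in [(33,338),(35,331),(118,329),(120,340)]: print("padtop z100",p,at(s,g(*p),100)[:2])
q=lambda x,y:np.array([350,190])+(np.array([x,y])+.5)/5-.5
for p,z in [((550,77),100),((631,75),100),((605,192),32),((527,190),32)]: print("scene pad",p,z,at(sc,q(*p),z)[:2])
print("scene roller z69",at(sc,q(452,137),69)[:2])
E
python3 m.py
```

```text
idler top z46 (array([ 470. , -337.6]), array([20.6, 62.2]), np.float32(154.3))
roller z~61..76 [ 464.54791839 -342.01141627   76.        ]
pocket outer z22 (82x58) (array([484.9, 134. ]), array([59.5, 83.7]), np.float32(166.2))
inner z22 (70x46) (array([484.9, 134.2]), array([48. , 71.1]), np.float32(166.3))
plate z12 (array([524.2, 211.3]), array([279. , 238.1]), np.float32(76.2))
pivot axle z~56 [514.65435999 212.72517597] z45 [515.37386502 214.84806668]
arm roller z69 [511.5188765  272.38533022]
padtop z100 (33, 338) [507.17379739 356.9404974 ]
padtop z100 (35, 331) [510.66746203 356.16933729]
padtop z100 (118, 329) [512.50238242 314.86968594]
padtop z100 (120, 340) [507.06593248 313.54643033]
scene pad (550, 77) 100 [502.5481829  314.84578712]
scene pad (631, 75) 100 [501.63000415 356.1146127 ]
scene pad (605, 192) 32 [508.45800144 355.43468462]
scene pad (527, 190) 32 [505.8188009  315.33833153]
scene roller z69 [509.6323326  268.96206654]
```

```bash
cat > m2.py <<'E'
from m import *
print('---')
im,h,f=up(s,450,285,50,55)
m=((h[...,1]<70)&(h[...,2]>128))|(h[...,2]<70)
m=cv2.morphologyEx(m.astype(np.uint8),cv2.MORPH_CLOSE,np.ones((5,5)));m=cv2.morphologyEx(m,cv2.MORPH_OPEN,np.ones((13,13)))
c=cv2.convexHull(big(m));print("idler z46",rect(c,f,46))
o=im.copy();cv2.drawContours(o,[c],-1,(255,0,0),1)
g=lambda x,y:np.array([405,235])+(np.array([x,y])+.5)/4-.5
C=[at(s,g(*p),46)[:2] for p in [(278,244),(343,278),(294,387),(229,351)]]
print(np.round(C,1),np.mean(C,0)); C=np.array(C);print(np.linalg.norm(np.diff(C,axis=0),axis=1),[np.degrees(np.arctan2(*(d[::-1]))) for d in np.diff(C,axis=0)])
print("axle z76",at(s,g(300,314),76)[:2])
q=lambda x,y:np.array([170,180])+(np.array([x-400,y])+.5)/4-.5
print("scene axle",at(sc,q(511,112),76)[:2])
for n,p in [("pink",(283,101)),("blue",(133,481))]:print(n,at(s,g(*p),76)[:2])
P=np.array([463,-341.])
cv2.imwrite("pics/i1.png",o[:,:,::-1])
E
python3 m2.py | sed -n '/---/,$p'
```

```text
---
idler z46 (array([ 465.6, -346.8]), array([41. , 62.8]), np.float32(154.3))
[[ 501.4 -342.1]
 [ 484.7 -375.1]
 [ 428.8 -349.1]
 [ 446.4 -316.3]] [ 465.34087169 -345.66952015]
[36.99940136 61.63834628 37.22492591] [np.float64(-116.87205429147612), np.float64(155.04616559547907), np.float64(61.937608608820796)]
axle z76 [ 465.11104754 -345.19037601]
scene axle [ 464.5288508  -347.32396097]
pink [ 572.1098276  -338.42194208]
blue [ 381.12857171 -261.22172559]
```

View pics/i1.png

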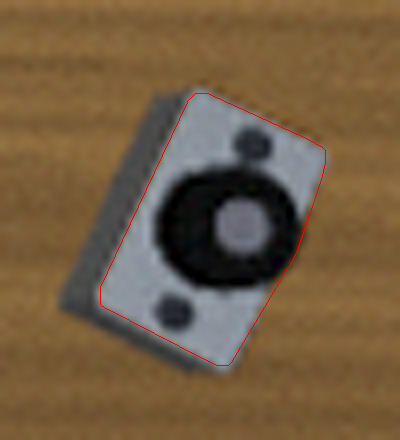

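Call:
drive_tool(moves=[[[15,11,0],-3],[[40,30,0],-8],[[70,52,0],-13],[[102,76,0],-18],[[134,100,0],-23],[[164,122,0],-28],[[190,141,0],-32],[[210,156,0],-36]], fingers=85, squeeze=40)

```text
time: 0.77
tool_pos: [361.3, -423.0, 252.9]
tcp_rot: [-180.0, 0.0, -21.7]
ft_force: [-0.5, -0.6, -0.3]
finger_gap: 84.6
```

Call:
drive_tool(moves=[[[20,15,-10],-2],[[45,34,-35],-4],[[70,53,-65],-4],[[90,67,-90],-4],[[102,76,-108],-4],[[106,79,-120],-4],[[106,79,-123],-4],[[106,79,-123],-4]])

```text
time: 1.43
tool_pos: [464.6, -346.0, 129.3]
tcp_rot: [-180.0, 0.1, -25.6]
ft_force: [0.2, -0.2, -0.2]
finger_gap: 85.0
```

```bash
python3 - <<'E'
from bench import r
import cv2,pickle,numpy as np
q=r.sense();print(q["time"],q["tool_pos"],q["tcp_rot"],q["ft_force"])
a=[]
for n in("scene","top"):
    s=r.snapshot(n);pickle.dump(s,open(f"pics/{n}1.pkl","wb"))
    x,y=(405,235) if n=="top" else (150,150)
    a.append(cv2.resize(s["pixels"][y:y+140,x:x+100,::-1],None,fx=4,fy=4,interpolation=cv2.INTER_CUBIC))
cv2.imwrite("pics/d1.png",np.hstack(a))
E
```

```text
1.4333 [ 464.59498861 -345.99132464  129.31934039] [-1.79992639e+02  1.28458083e-01 -2.55515199e+01] [ 0.23832289 -0.18356428 -0.20078613]
```

View pics/d1.png

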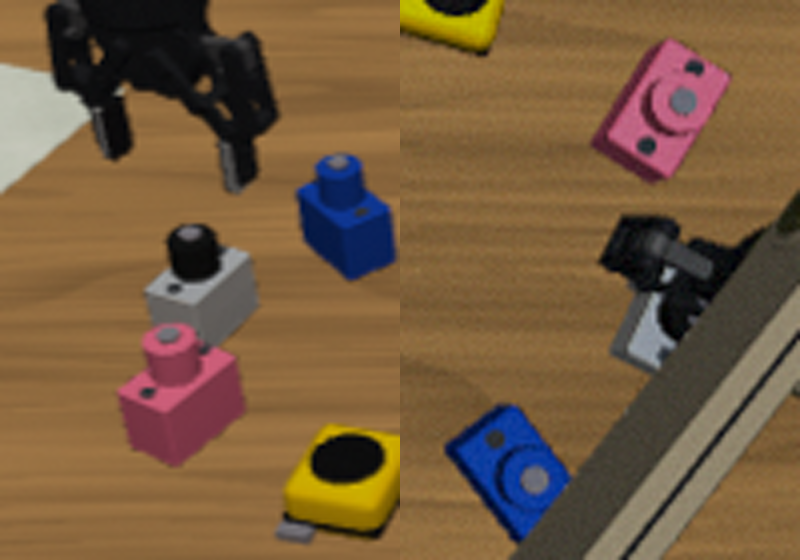

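The gripper straddles the idler (roller at about (192,250) in the left crop) with its jaws across the 40 mm width. Next I descend and grip.

Call:
drive_tool(moves=[[[0,0,-12],0],[[0,0,-32],0],[[0,0,-54],0],[[0,0,-74],0],[[0,0,-87],0],[[0,0,-93],0],[[0,0,-93],0],[[0,0,-93],0]])

```text
time: 2.2
tool_pos: [465.7, -346.6, 38.0]
tcp_rot: [180.0, -0.0, -25.6]
ft_force: [-0.2, 0.1, 0.2]
finger_gap: 84.9
```

Call:
drive_tool(moves=[[[0,0,0],0],[[0,0,0],0],[[0,0,0],0],[[0,0,0],0],[[0,0,0],0],[[0,0,0],0],[[0,0,0],0],[[0,0,0],0]], fingers=20, squeeze=40)

```text
time: 2.87
tool_pos: [466.1, -346.7, 38.3]
tcp_rot: [180.0, -0.1, -25.6]
ft_force: [-0.2, 0.6, 6.7]
finger_gap: 39.4
```

Call:
drive_tool(moves=[[[0,0,8],0],[[0,0,22],0],[[0,0,42],0],[[0,0,64],0],[[0,0,84],0],[[0,0,96],0],[[0,0,100],0],[[0,0,100],0]])

```text
time: 3.53
tool_pos: [465.9, -346.3, 138.1]
tcp_rot: [180.0, -0.1, -25.6]
ft_force: [-0.9, 0.6, -5.5]
finger_gap: 39.4
```

Call:
drive_tool(moves=[[[0,10,0],1],[[0,30,0],2],[[2,60,0],4],[[4,92,0],6],[[6,126,0],8],[[8,160,0],10],[[9,195,0],12],[[10,230,0],12]])

```text
time: 4.2
tool_pos: [473.8, -113.5, 135.2]
tcp_rot: [-180.0, 0.2, -13.4]
ft_force: [1.1, -0.2, -4.8]
finger_gap: 39.5
```

Call:
drive_tool(moves=[[[1,34,0],0],[[2,68,0],0],[[4,102,0],0],[[5,136,0],0],[[7,168,0],0],[[8,192,0],0],[[9,206,0],0],[[9,212,0],0]])

```text
time: 4.87
tool_pos: [482.7, 98.4, 135.4]
tcp_rot: [180.0, 0.2, -13.4]
ft_force: [0.4, -0.1, -4.3]
finger_gap: 39.1
```

Call:
drive_tool(moves=[[[0,14,0],0],[[0,28,0],0],[[0,36,0],0],[[0,38,0],0],[[0,38,0],0],[[0,38,0],0],[[0,38,0],0],[[0,38,0],0]])

```text
time: 5.53
tool_pos: [484.5, 133.2, 137.2]
tcp_rot: [180.0, 0.0, -13.6]
ft_force: [0.2, 0.2, -4.7]
finger_gap: 39.2
```

```bash
python3 - <<'E'
from bench import r
import cv2,pickle,numpy as np
q=r.sense();print(q["time"],q["tool_pos"],q["tcp_rot"],q["ft_force"],q["finger_gap"])
a=[]
for n in("scene","top"):
    s=r.snapshot(n);pickle.dump(s,open(f"pics/{n}2.pkl","wb"))
    x,y=(200,240) if n=="top" else (340,140)
    a.append(cv2.resize(s["pixels"][y:y+140,x:x+100,::-1],None,fx=4,fy=4,interpolation=cv2.INTER_CUBIC))
cv2.imwrite("pics/d2.png",np.hstack(a))
E
```

```text
5.5333 [484.53938633 133.2264153  137.23618994] [ 1.79985487e+02  1.04514366e-03 -1.36154334e+01] [ 0.19006954  0.18121279 -4.70832128] 39.24618255060311
```

View pics/d2.png

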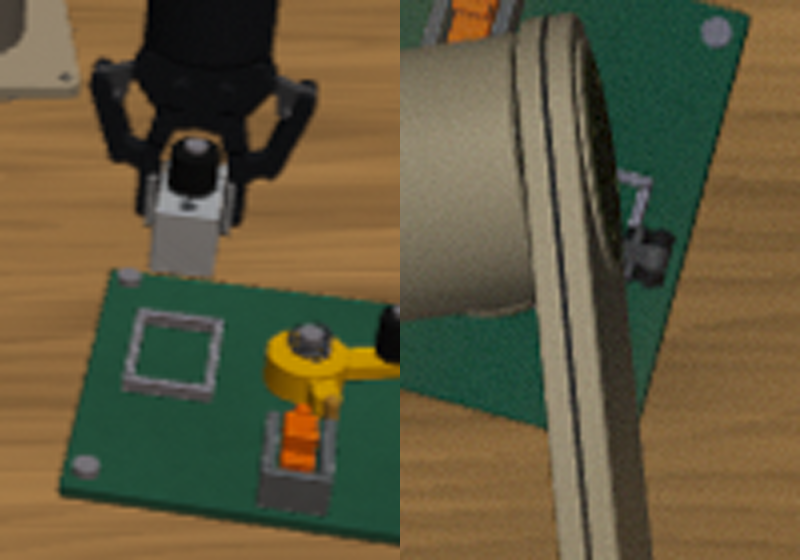

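```bash
python3 - <<'E'
from h import *
s=pickle.load(open("pics/scene2.pkl","rb"))
g=lambda x,y:np.array([340,140])+(np.array([x,y])+.5)/4-.5
print("axle",at(s,g(197,146),175)[:2])
for p,z in [((152,270),99.3),((214,273),99.3),((157,215),145.3),((222,217),145.3)]: print(p,at(s,g(*p),z)[:2])
u=np.array([.971,-.2385])
print("front mid expected if centred", np.array([484.5,133.2])+32*u)
# pocket wall in scene
for p in [(138,308),(225,318),(213,398),(123,388)]: print("pocket",at(s,g(*p),22)[:2])
print(np.mean([at(s,g(*p),22)[:2] for p in [(138,308),(225,318),(213,398),(123,388)]],0))
E
```

```text
axle [485.80042188 132.02000439]
(152, 270) [506.5573321  108.33851148]
(214, 273) [510.68658876 146.40046067]
(157, 215) [515.79714617 106.41124459]
(222, 217) [518.83260055 145.20492582]
front mid expected if centred [515.572 125.568]
pocket [437.9772551  113.80167746]
pocket [450.87876522 171.00750909]
pocket [537.68253752 149.66490005]
pocket [526.02601069  93.63720355]
[488.14114213 132.02782254]
```

```bash
python3 - <<'E'
from h import *
s=pickle.load(open("pics/scene2.pkl","rb"))
a=s["pixels"][150:220,360:410,::-1]
cv2.imwrite("pics/e1.png",cv2.resize(a,None,fx=8,fy=8,interpolation=cv2.INTER_CUBIC))
c=np.array([484.5,133.2]);u=np.array([.971,-.2385]);v=np.array([.2385,.971])
for z in (99.3,145.3):
  for q in (-20,20):
    for x in (32,-32): print(z,q,x,(proj(s,[*(c+x*u+q*v),z])+.5-[360,150])*8)
E
```

```text
99.3 -20 32 [139.670043   468.78283241]
99.3 -20 -32 [162.84493246 359.91090358]
99.3 20 32 [269.20434466 484.7042455 ]
99.3 20 -32 [287.0500243  374.57629663]
145.3 -20 32 [152.01910568 342.1049408 ]
145.3 -20 -32 [175.24916891 235.92199095]
145.3 20 32 [285.06313158 357.71870067]
145.3 20 -32 [302.67740536 250.2759437 ]
```

View pics/e1.png

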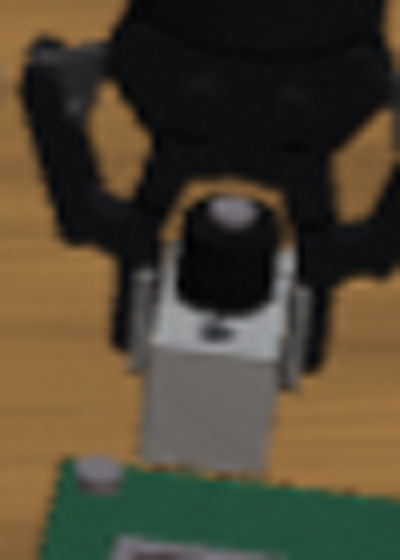

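```bash
python3 - <<'E'
from h import *
s=pickle.load(open("pics/scene2.pkl","rb"));s0=pickle.load(open("pics/scene0.pkl","rb"))
c=np.array([484.5,133.2])
for z in (145.3,175.3): print("axle pred",z,(proj(s,[*c,z])+.5-[360,150])*8)
a=s0["pixels"][195:245,175:225,::-1]
o=cv2.resize(a,None,fx=8,fy=8,interpolation=cv2.INTER_CUBIC)
c=np.array([465.6,-346.3]);t=np.radians(-25.5);u=np.array([np.cos(t),np.sin(t)]);v=np.array([-u[1],u[0]])
for z in (0,46):
  for q in (-20,20):
    for x in (32,-32):
      p=(proj(s0,[*(c+x*u+q*v),z])+.5-[175,195])*8; print(z,q,x,p.round()); cv2.circle(o,tuple(int(i) for i in p),3,(0,0,255),-1)
p=(proj(s0,[*c,76])+.5-[175,195])*8;cv2.circle(o,tuple(int(i) for i in p),3,(0,0,255),-1)
cv2.imwrite("pics/e2.png",o)
E
```

```text
axle pred 145.3 [228.79381081 295.30934979]
axle pred 175.3 [238.35912906 209.90823761]
0 -20 32 [115. 335.]
0 -20 -32 [231. 230.]
0 20 32 [217. 366.]
0 20 -32 [330. 259.]
46 -20 32 [ 89. 222.]
46 -20 -32 [209. 119.]
46 20 32 [193. 252.]
46 20 -32 [310. 147.]
```

View pics/e2.png

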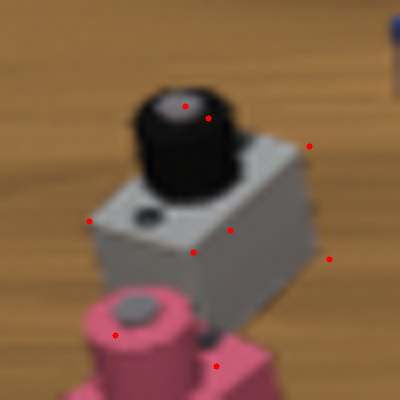

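The block agrees with an upright pose: the apparent shortening shows up in the at-rest picture too. It is centred over the pocket to about 1 mm. Next I lower it.

Call:
drive_tool(moves=[[[0,0,-10],0],[[0,0,-26],0],[[0,0,-42],0],[[0,0,-56],0],[[0,0,-64],0],[[0,0,-68],0],[[0,0,-70],0],[[0,0,-70],0]])

```text
time: 6.3
tool_pos: [484.5, 133.9, 67.2]
tcp_rot: [180.0, 0.0, -13.6]
ft_force: [0.2, -0.1, -3.6]
finger_gap: 39.5
```

```bash
python3 - <<'E'
from bench import r
from h import *
q=r.sense();print(q["time"],q["tool_pos"],q["tcp_rot"],q["ft_force"],q["finger_gap"])
s=r.snapshot("scene");pickle.dump(s,open("pics/scene3.pkl","wb"))
a=cv2.resize(s["pixels"][190:270,350:430,::-1],None,fx=7,fy=7,interpolation=cv2.INTER_CUBIC)
cv2.imwrite("pics/d3.png",a)
E
```

```text
6.3 [484.5438652  133.90618019  67.19554213] [ 1.79995992e+02  7.27610977e-03 -1.35734790e+01] [ 0.2478251  -0.05009779 -3.55891683] 39.49261475209581
```

View pics/d3.png

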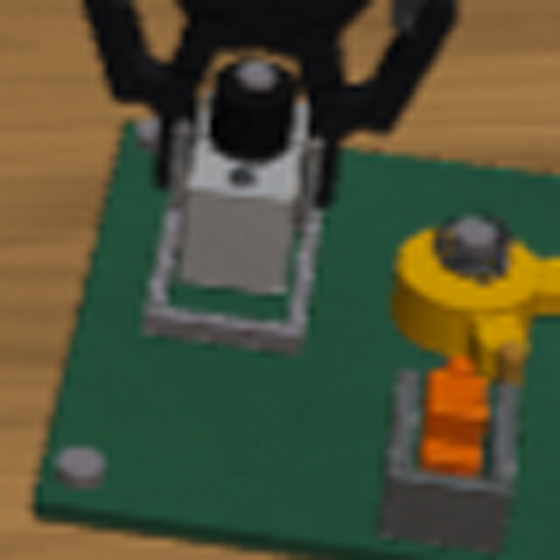

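Call:
drive_tool(moves=[[[1,0,-3],0],[[1,0,-6],0],[[1,0,-8],0],[[1,0,-10],0],[[1,0,-12],0],[[1,0,-13],0],[[1,0,-14],0],[[1,0,-14],0]])

```text
time: 7.02
tool_pos: [485.3, 133.9, 53.0]
tcp_rot: [180.0, 0.0, -13.6]
ft_force: [-0.3, -0.6, -4.0]
finger_gap: 39.1
```

Call:
drive_tool(moves=[[[0,0,-1],0],[[0,0,-1],0],[[0,0,-2],0],[[0,0,-2],0],[[0,0,-3],0],[[0,0,-3],0],[[0,0,-3],0],[[0,0,-3],0]])

```text
time: 7.68
tool_pos: [485.6, 134.0, 50.4]
tcp_rot: [-180.0, -0.0, -13.6]
ft_force: [0.7, 0.7, -4.1]
finger_gap: 39.3
```

```bash
python3 - <<'E'
from bench import r
from h import *
q=r.sense();print(q["time"],q["tool_pos"],q["tcp_rot"],q["ft_force"],q["wrist_torque"],q["finger_gap"])
s=r.snapshot("scene");pickle.dump(s,open("pics/scene4.pkl","wb"))
a=cv2.resize(s["pixels"][190:270,350:430,::-1],None,fx=7,fy=7,interpolation=cv2.INTER_CUBIC)
cv2.imwrite("pics/d4.png",a)
E
```

```text
7.6833 [485.63255253 133.95441524  50.36941377] [-1.79993251e+02 -1.31341221e-02 -1.35720575e+01] [ 0.65358541  0.6943904  -4.10753041] [-0.03311854 -0.08566242  0.01182347] 39.31772606290407
```

View pics/d4.png

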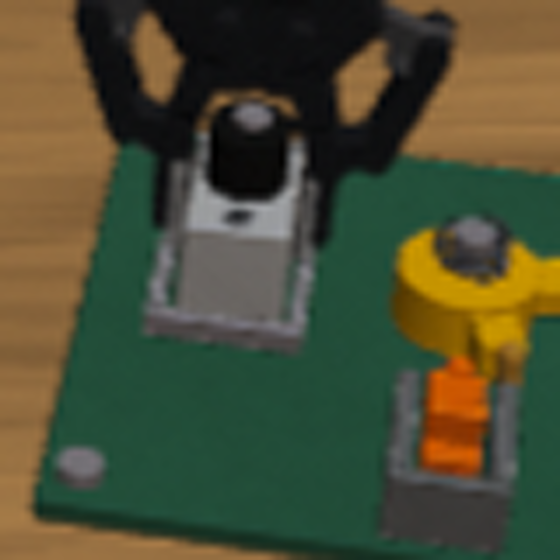

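The block is inside the walls with no contact yet (−4 N is its weight). I'll keep lowering until it touches the floor.

Call:
drive_tool(moves=[[[0,0,-0.5],0],[[0,0,-1],0],[[0,0,-1],0],[[0,0,-1.5],0],[[0,0,-1.5],0],[[0,0,-2],0],[[0,0,-2],0],[[0,0,-2],0]])

```text
time: 8.4
tool_pos: [485.7, 134.0, 50.3]
tcp_rot: [180.0, 0.0, -13.6]
ft_force: [-12.1, -2.6, 20.0]
finger_gap: 39.5
```

Contact is at TCP height 50.3 mm, exactly where the floor should be (38.3 + 12). Releasing partly, so the fingers stay clear of the hub.

Call:
drive_tool(moves=[[[0,0,2],0],[[0,0,2],0],[[0,0,2],0],[[0,0,2],0],[[0,0,2],0],[[0,0,2],0],[[0,0,2],0],[[0,0,2],0]], fingers=56)

```text
time: 9.07
tool_pos: [485.4, 133.9, 50.1]
tcp_rot: [180.0, 0.0, -13.6]
ft_force: [0.4, -0.3, 0.2]
finger_gap: 56.0
```

Call:
drive_tool(moves=[[[0,0,6],0],[[0,0,18],0],[[0,0,34],0],[[0,0,52],0],[[0,0,72],0],[[0,0,90],0],[[0,0,98],0],[[0,0,100],0]])

```text
time: 9.73
tool_pos: [487.1, 134.2, 153.4]
tcp_rot: [-179.9, -0.3, -13.6]
ft_force: [-0.2, 0.2, 0.4]
finger_gap: 56.0
```

Call:
drive_tool(moves=[[[-8,0,0],0],[[-24,2,0],0],[[-42,8,0],0],[[-60,16,0],0],[[-74,26,0],0],[[-84,38,0],0],[[-88,48,0],0],[[-90,50,0],0]], fingers=0)

```text
time: 10.4
tool_pos: [394.1, 184.9, 149.2]
tcp_rot: [180.0, 0.1, -13.5]
ft_force: [0.5, 0.6, -0.2]
finger_gap: -0.0
```

```bash
python3 - <<'E'
from bench import r
from h import *
q=r.sense();print(q["time"],q["tool_pos"],q["tcp_rot"],q["ft_force"],q["finger_gap"])
s=r.snapshot("scene");t=r.snapshot("top");pickle.dump((s,t),open("pics/st5.pkl","wb"))
a=cv2.resize(s["pixels"][190:270,350:430,::-1],None,fx=5,fy=5,interpolation=cv2.INTER_CUBIC)
b=cv2.resize(t["pixels"][260:340,200:280,::-1],None,fx=5,fy=5,interpolation=cv2.INTER_CUBIC)
cv2.imwrite("pics/d5.png",np.hstack([a,b]))
E
```

```text
10.4 [394.07331044 184.87043484 149.21136927] [ 1.79975338e+02  8.86775345e-02 -1.35046627e+01] [ 0.54017371  0.64361982 -0.15588028] -0.039367292420248876
```

View pics/d5.png

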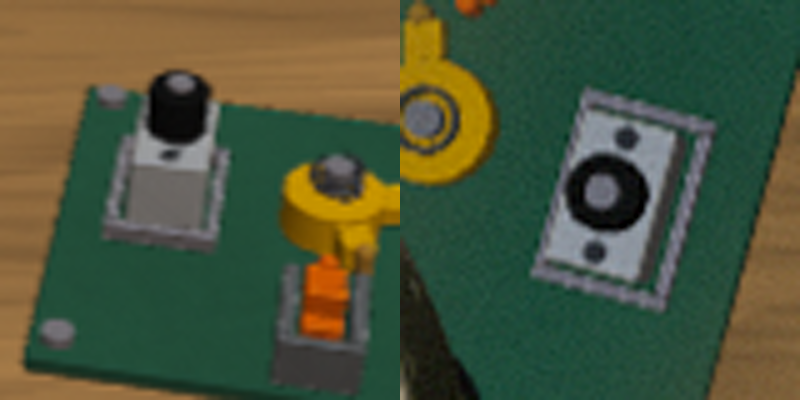

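```bash
python3 - <<'E'
from h import *
s,t=pickle.load(open("pics/st5.pkl","rb"))
g=lambda x,y:np.array([200,260])+(np.array([x-400,y])+.5)/5-.5
print("axle z88",at(t,g(601,188),88)[:2])
C=[at(t,g(*p),58)[:2] for p in [(585,109),(680,133),(640,281),(546,258)]];print("block top z58",np.mean(C,0),np.round(np.linalg.norm(np.diff(C,axis=0),axis=1)))
C=[at(t,g(*p),22)[:2] for p in [(585,88),(715,124),(662,311),(530,275)]];print("pocket",np.mean(C,0),np.round(np.linalg.norm(np.diff(C,axis=0),axis=1)))
q=lambda x,y:np.array([350,190])+(np.array([x,y])+.5)/5-.5
print("scene axle",at(s,q(180,82),88)[:2])
E
```

```text
axle z88 [486.41674098 134.88874781]
block top z58 [484.9920305  133.99155217] [40. 62. 40.]
pocket [484.87649558 134.30942165] [57. 81. 58.]
scene axle [485.23916399 132.26980468]
```

The idler is seated: its block-top centre (485.0,134.0) against the pocket (484.9,134.3), with sizes matching at the seated height. Next I go to the near side of the red pad with the fingers shut.

Call:
drive_tool(moves=[[[4,12,0],2],[[12,34,0],4],[[22,62,0],6],[[34,92,0],8],[[45,118,0],10],[[54,138,0],12],[[58,148,0],14],[[60,151,0],14]])

```text
time: 11.17
tool_pos: [456.4, 335.9, 149.6]
tcp_rot: [180.0, 0.0, 0.6]
ft_force: [-0.1, 0.3, 0.2]
finger_gap: 0.3
```

Call:
drive_tool(moves=[[[0,0,-10],0],[[0,0,-28],0],[[0,0,-48],0],[[0,0,-66],0],[[0,0,-78],0],[[0,0,-82],0],[[0,0,-82],0],[[0,0,-82],0]])

```text
time: 11.83
tool_pos: [455.8, 334.7, 68.7]
tcp_rot: [-180.0, -0.0, 0.4]
ft_force: [-0.4, 0.2, 0.2]
finger_gap: 0.1
```

```bash
python3 - <<'E'
from bench import r
from h import *
q=r.sense();print(q["time"],q["tool_pos"],q["tcp_rot"],q["ft_force"],q["finger_gap"])
s=r.snapshot("scene");t=r.snapshot("top");pickle.dump((s,t),open("pics/st6.pkl","wb"))
a=cv2.resize(s["pixels"][160:280,350:500,::-1],None,fx=3,fy=3,interpolation=cv2.INTER_CUBIC)
b=cv2.resize(t["pixels"][220:340,110:220,::-1],None,fx=3,fy=3,interpolation=cv2.INTER_CUBIC)
cv2.imwrite("pics/d6.png",np.hstack([a,b]))
E
```

```text
11.8333 [455.82803752 334.66176732  68.72823517] [-1.79993971e+02 -1.93155758e-02  3.83443438e-01] [-0.41076203  0.1664155   0.19033813] 0.09989464934507873
```

View pics/d6.png

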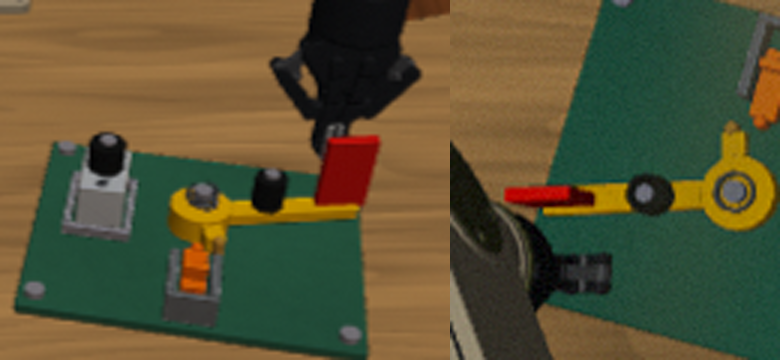

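Call:
drive_tool(moves=[[[8,0,0],2],[[18,0,0],3],[[26,0,0],3],[[32,0,0],3],[[36,0,0],2],[[40,0,0],1],[[44,0,0],-1],[[46,0,0],-2]])

```text
time: 12.6
tool_pos: [501.0, 335.1, 68.0]
tcp_rot: [180.0, 0.1, -1.7]
ft_force: [-4.8, 1.9, 1.5]
finger_gap: 0.2
```

Call:
drive_tool(moves=[[[5,1,0],-2],[[10,2,0],-5],[[16,2,0],-7],[[21,2,0],-10],[[26,2,0],-12],[[31,1,0],-14],[[36,0,0],-17],[[40,-1,0],-19]])

```text
time: 13.27
tool_pos: [539.9, 335.0, 67.5]
tcp_rot: [180.0, 0.2, -20.7]
ft_force: [-7.6, 7.4, 0.3]
finger_gap: 0.3
```

```bash
cat > look.py <<'E'
import sys
from bench import r
from h import *
n=sys.argv[1]
q=r.sense();print(q["time"],q["tool_pos"],q["tcp_rot"],q["ft_force"],q["finger_gap"])
s=r.snapshot("scene");t=r.snapshot("top");pickle.dump((s,t),open(f"pics/st{n}.pkl","wb"))
a=cv2.resize(s["pixels"][160:290,350:490,::-1],None,fx=3,fy=3,interpolation=cv2.INTER_CUBIC)
b=cv2.resize(t["pixels"][210:340,120:240,::-1],None,fx=3,fy=3,interpolation=cv2.INTER_CUBIC)
cv2.imwrite(f"pics/d{n}.png",np.hstack([a,b]))
E
python3 look.py 7
```

```text
13.2667 [539.94034352 334.97128278  67.48296575] [179.9832442    0.18527228 -20.72647078] [-7.62815943  7.4149894   0.33442681] 0.32954703276699343
```

View pics/d7.png

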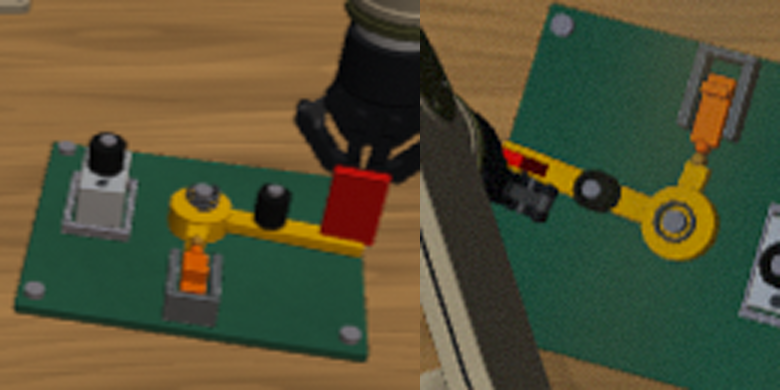

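Call:
drive_tool(moves=[[[5,-1,0],-2],[[10,-3,0],-5],[[15,-5,0],-7],[[20,-7,0],-9],[[25,-9,0],-12],[[30,-11,0],-14],[[34,-13,0],-16],[[36,-14,0],-17]])

```text
time: 14.03
tool_pos: [575.8, 320.9, 67.5]
tcp_rot: [179.9, 0.2, -37.7]
ft_force: [-10.4, 6.5, 2.7]
finger_gap: -0.1
```

```bash
python3 look.py 8; python3 - <<'E'
from h import *
for n in (6,7,8):
    s,t=pickle.load(open(f"pics/st{n}.pkl","rb"))
    print(n,s["pixels"].mean())
E
```

```text
14.0333 [575.76588795 320.86757366  67.46661331] [179.90292372   0.19603843 -37.69872891] [-10.39303358   6.45043255   2.6628894 ] -0.06416964918500319
6 88.82513020833333
7 88.74113389756944
8 88.83897786458333
```

View pics/d8.png

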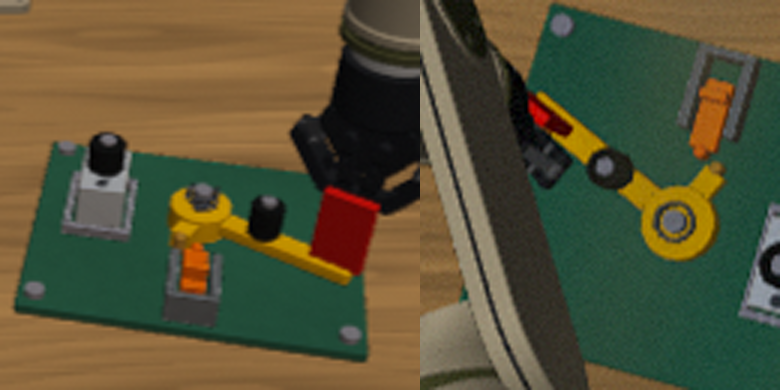

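```bash
python3 - <<'E'
from h import *
def go(n,crop,k,pr,hub):
    s=pickle.load(open(n,"rb")); s=s[1] if isinstance(s,tuple) else s
    g=lambda p:np.array(crop)+(np.array(p)+.5)/k-.5
    a=at(s,g(pr),69)[:2];b=at(s,g(hub),56)[:2];d=a-b;print(n,np.linalg.norm(d),np.degrees(np.arctan2(d[1],d[0])));return np.arctan2(d[1],d[0])
r=go("pics/top0.pkl",(120,200),4,(218,337),(340,335))
for n,p,h in(("7",(593,187),(674,222)),("8",(611,167),(674,222))):
    a=go(f"pics/st{n}.pkl",(120,210),3,(p[0]-420,p[1]),(h[0]-420,h[1]));print("arm rad",r-a)
E
```

```text
pics/top0.pkl 59.74249124989199 93.00845417895538
pics/st7.pkl 58.089320148088696 67.93075397692543
arm rad 0.43768843735346974
pics/st8.pkl 55.34268240160231 49.79268143882029
arm rad 0.7542575231089692
```

The arm is at about 0.73–0.75 rad and the pawl has dropped back. Force on the pad is about 12 N. I'll let it settle for one call, then check.

Call:
drive_tool(moves=[[[0,0,0],0],[[0,0,0],0],[[0,0,0],0],[[0,0,0],0],[[0,0,0],0],[[0,0,0],0],[[0,0,0],0],[[0,0,0],0]])

```text
time: 14.8
tool_pos: [575.3, 321.2, 67.5]
tcp_rot: [179.9, 0.2, -37.6]
ft_force: [-10.1, 4.7, 1.3]
finger_gap: 0.3
```

```bash
python3 look.py 9; python3 - <<'E'
from bench import r
from h import *
(s8,t8),(s9,t9)=[pickle.load(open(f"pics/st{n}.pkl","rb")) for n in (8,9)]
print(np.abs(s8["pixels"].astype(int)-s9["pixels"])[190:290,350:490].mean(), np.abs(t8["pixels"].astype(int)-t9["pixels"])[210:340,120:290].mean())
print(r.hand_in())
E
```

```text
14.8 [575.29142181 321.16036511  67.46461999] [179.8965227    0.2042545  -37.56196804] [-10.06963366   4.68307993   1.34538798] 0.25517948752227076
0.7265714285714285 3.907209653092006
the job is handed in; nothing more can be done
None
```

View pics/d9.png

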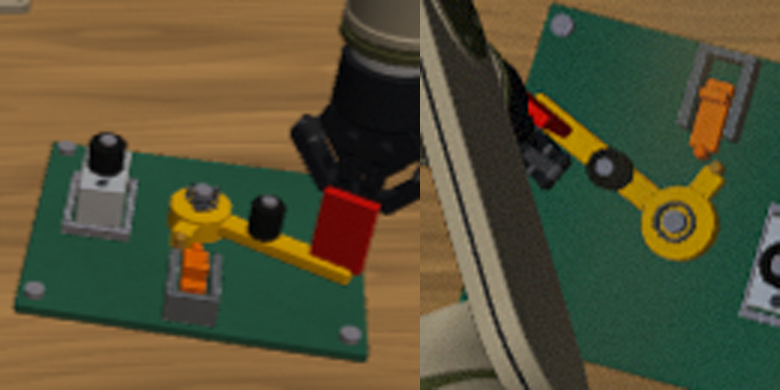

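I seated the aluminium idler in the pocket and let go of it. Then I pushed the red pad until the yellow arm was past its click, and handed the job in at 14.8 s while still holding it there. The hand-in gave no verdict.

- **Idler:** After release, the top view put the block centre at (485.0, 134.0) mm and the pocket centre at (484.9, 134.3) mm. It touched the floor at the expected height, and its measured size fitted that seated height. The sideways scene camera read the roller axle about 2 mm off in y, within its calibration.
- **Arm and pawl:** The arm measured about 0.75 rad from the roller and hub pixels; the pad geometry suggested about 0.7. Both are past 0.6. The pictures show the pawl lifted at about 0.4 rad and dropped back at the end.
- **Push:** The last force reading was about 11 N sideways, and I saw no movement of the arm or idler in the last picture.
- **Bystanders:** The tool path stayed clear of the tape measure, offcut and try square, but I did not measure them again at the end.

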